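# Clamp a charcoal soldering block in a sloping eccentric holder

## Task

Lay the charcoal soldering block flat on the sloping deck of the holder, long side down against the two low lugs of the lower lip, between the end stop and the eccentric clamp, and let go of it. Then turn the clamp's knob counter-clockwise until its off-centre disc bears firmly on the block's end and has pushed the block up against the end stop, and let go, leaving the block clamped. The charcoal is brittle, so stop turning once it is firmly held rather than forcing the knob; leave the other things on the bench where they lie.

Things in the scene. Friction and masses are not known exactly. Their poses are not given: they have to be found in the camera images.
- charcoal_block: Loose black charcoal soldering block bound with wire, 57 wide (its x) x 100 long (its y) x 33 high (its z) mm, about 0.09 kg, lying flat on the bench. Origin: centre of its underside, z up. Either end may go to the stop.
- deck: Grey painted plate of the fixed holder, 96 x 190 mm, sloping 30 degrees, low edge toward the robot, 30 mm above the bench. Frame: x up the slope, y level to the left, z square out of the plate (leaning to the robot). Origin: on its surface under the middle of the fully seated block (length along deck y, side on the lip, end on the stop). A block laid on it stays by friction, it does not slide down by itself.
- cam_knob (a joint): Clamp angle, 0 to 2.6 rad, growing counter-clockwise looking down onto the deck (right-handed about deck z). At 0 (start 0.2 to 0.6) the lobe points to deck -y, away from the block. The disc reaches 24 - 12 cos(angle) mm from the axis to the block: it meets a block touching the stop at about 1.7; resistance then rises steeply and 0.05 to 0.1 of turn holds it firmly. Friction (0.12 N m) keeps it there.
- knob_grip (a point): Point on the clamp's axis (deck x = -12, y = -76 mm), at mid-height of its knob, 64 mm above the deck. The knob is an upright black bar, 14 mm thick, 66 long, 28 high (50 to 78 mm above the deck), turning about deck z. The point turns with it: z is the axis, y lies along the bar, which reaches 54 mm on the -y side (toward the lobe) and 12 mm on +y.
- cam_lobe (a point): Off-centre steel disc under the knob bar, 48 mm diameter, from 2 to 28 mm above the deck; this point lies on the deck surface under the disc's centre, 12 mm off the clamp's axis. Turns with the knob.
- polish_bar: Bystander: loose bar of polishing compound, 38 x 100 x 32 mm, narrower than the charcoal block; the two may lie in either of two places, to the left and to the right of the holder. Origin: centre of the underside.
- ring_clamp: Bystander: wooden ring clamp, 34 x 150 x 22 mm, lying on the bench between the robot and the holder. Origin: centre of the underside.
- masking_tape: Bystander: roll of masking tape, 96 mm across, 25 mm high, lying flat behind the work on the right. Origin: centre of the underside.
- lip (a point): Middle of the lower lip, on the deck surface, at deck x = -28.5 mm, y = 0: two steel lugs 12 mm high whose upper faces lie at that x, one from deck y = 24 to 48 mm, one from -48 to -24 mm, with a free gap of 48 mm for a finger between them. Axes as the deck's.
- stop_face (a point): End stop: foot of the middle of its working face, at deck x = 0, y = +50 mm. A steel block 24 mm high, face spanning deck x = -27 to 27 mm. With the clamp at its start angle, 112 to 113 mm are free between this face and the clamp's disc. Axes as the deck's.

How it is judged:
On the way, in this order (a step that is already met when the one before it is completed fails the run):
1. the charcoal block lies flat on the deck against the lip (within 6 mm), between stop and disc, and is let go (x of charcoal_block in the frame of deck between -0.004 and 0.006 m and y of charcoal_block in the frame of deck between -0.017 and 0.003 m and z of charcoal_block in the frame of deck below 0.004 m and angle between the z axis of charcoal_block and the z axis of deck, either way round below 0.08 rad and angle between the y axis of charcoal_block and the y axis of deck, either way round below 0.1 rad and contact force between the fingers and charcoal_block below 0.1 N), for 0.2 s.
2. the clamp's disc bears on the block (contact force between cam_knob and charcoal_block above 3 N), for 0.2 s.
At the end, for the whole second after the job is handed in: The charcoal block lies flat on the sloping deck (underside within 3 mm of it, within 0.06 rad), long side at the lip (within 4 mm, parallel within 0.06 rad), one end at the end stop (within 2.5 mm), at rest, with the eccentric disc bearing on its other end with more than 2.5 N (contact force between cam_knob and charcoal_block above 2.5 N and value of joint cam_knob above 1.5 rad and x of charcoal_block in the frame of deck between -0.003 and 0.004 m and y of charcoal_block in the frame of deck between -0.0025 and 0.0025 m and z of charcoal_block in the frame of deck below 0.003 m and angle between the z axis of charcoal_block and the z axis of deck, either way round below 0.06 rad and angle between the y axis of charcoal_block and the y axis of deck, either way round below 0.06 rad and linear speed of charcoal_block below 0.01 m/s); the robot touches nothing.
It fails at once if the brittle block is crushed by the clamp (over 90 N) (contact force between cam_knob and charcoal_block above 90 N).
It fails at once if the polishing bar is moved more than 4 cm (distance of polish_bar from where it was at the start of the episode above 0.04 m).
It fails at once if the ring clamp is moved more than 4 cm (distance of ring_clamp from where it was at the start of the episode above 0.04 m).
It fails at once if the tape roll is moved more than 4 cm (distance of masking_tape from where it was at the start of the episode above 0.04 m).
It also fails if it takes over 58 s, if anything falls off the work surface, if the arm or the gripper's body presses on something with over 40 N, if the wrist force passes 120 N, or if a joint passes its speed limit or range.

## Robot

A 6-joint arm with a two-finger parallel gripper is mounted at the origin on a cart in front of the work surface, level with it; the furniture and walls round the work are solid. World frame = base frame: x ahead of the robot, y to its left, z up, the work surface at z = 0. Lengths are in m, angles in rad, forces in N, time in s.
With the tool pointing down it reaches from about 0.35 to 0.975 m from the base axis. Payload 4.9 kg.
Tool frame: the origin (TCP) lies at the very end of the fingers, on their centre line; the grasp point (between the pads) lies r.grasp_offset behind it (r.grasp_offset is the distance from the TCP to the grasp point, in m); z points along the fingers, y is the line along which they close (so a half turn about z gives the same grasp; the last joint's range is limited). The gripper opens to 85 mm and grips with 20 to 120 N. Pads are 22 mm wide; open, the fingers measure 114 mm over their backs; the gripper's body (76 mm by 85 mm) begins 54 mm behind the grasp point. The pads swing forward as they close: fully open they stand 13 mm farther back than shut.
Start: joints at [1.091, 0.053, 1.613, -0, 1.476, -0.119], TCP at [0.221, 0.585, 0.231] pointing down, gripper open.
Joint ranges: [-3.01, 3.01], [-1.01, 2.22], [0.06, 2.58], [-1.02, 4.17], [0.09, 2.62], [-3.14, 3.14]. Speed limits (rad/s): [2.57, 2.57, 3.14, 3.14, 3.14, 3.14].

## Interface

Orientations are given as a unit quaternion [w, x, y, z].
In Python, from station import r, eyes, models gives the robot as it stands.
- The arm moves only by the tool jog_arm, never from a script. Its argument "motion" is a list of rows, each an object with "linear": the shift along the tool's x, y, z normalised to -1 to 1, where 1 is 2.5 cm, a list of three; "delta_rot": the turn, a rotation vector about the tool's x, y, z normalised to -1 to 1, where 1 is pi/4 rad, a list of three. A call has 1 to 5 rows; each row shifts and turns the commanded pose from where the row before left it, along the tool's axes as they then stand; what a row does not reach is not made up. A row lasts 1/10 s, in which the tool goes at most 50 mm and 8.59 degrees, less where a joint would pass 70% of its speed; a pose out of reach is approached as far as the arm can. A call with a number of a shift or a turn outside -1 to 1 is refused whole. A call with a gripper value outside its range is refused whole. "grip" is the opening, from 0 (shut) to 1 (fully open), set as the call begins (left out, the last holds). The fingers move at their own pace and stop on an object; "newtons" is the grip in N (left out, the last holds). Time passes only in rows, so rows that do not move let the fingers close. It gives the time, the measured TCP pose, the force, the opening and the grip force at its end, in the units of the state.
- r.state(): the state, without advancing time (a new reading comes with each control period).
- eyes.read_camera(name): name is "side" or "top"; returns (picture, depth): 420x560x3 uint8, red, green, blue; 420x560 float32, m along the optical axis (not along the pixel's ray), 0 where there is no reading.
- eyes.get_calibration(name): a dict with "fov_y" (degrees; the focal length in pixels is half the picture's height over the tangent of half this angle, whatever the lens; pixels are square), "cx", "cy" (the principal point, pixels), "eye" and "orientation" of the camera in the world. Camera axes: x right, y down, z forward; pixel columns grow to the right and rows downward; lengths in m; the calibration is good to about 2 mm. A picture is of the moment at which its call begins. get_calibration takes no time and is no camera call.
- r.hand_in(): hands the job in; it is judged then, once.
Trained networks look in the newest picture that a camera, given by its name, has taken for a name from the list of things; names that differ only in an ending like _2 or _b are one class to them, and where a whole thing is asked for, a point or a joint stands for the part that bears it (a point fixed in the world has none). Each returns a list of dicts, best first, with "confidence" (0 to 1); they miss things now and then, are a little off and sometimes report something else, mostly with a low value. They report only what shows in the picture. A call takes as long as a camera call.
- models.look_for(query, camera): "position" ([x, y, z] in m, in world coordinates, good to about 4 mm: the middle of the surface that is visible of it).
The state is a dict: "time": time; "q": joint angles; "qd": joint speeds; "joint_torque": joint torques, N m; "eef_pos": TCP position; "eef_rot": TCP orientation; "ft_force": force on the tool from outside, world axes, zero at the start; "moment": the same for the moment, N m; "gripper_width": opening from 0.0 (shut) to 1.0 (fully open); "finger_force": force on a finger pad.
Only numpy, scipy, OpenCV 4.12 (cv2) and the standard library are available. Lean on these libraries where they do the work, as an engineer would, in place of code of your own. Each camera call takes 0.05 s, during which the arm holds its last target. There are 200 camera calls.

## Working session

There is one attempt and no reset: what is moved stays moved. The work goes in short steps, Python scripts to look and compute and a tool call to move; the robot and the scene stay as the last step left them, time stands still between calls to the robot, and variables do not carry over. Pictures are saved under pics/ and viewed, at most 10 in all, crops included, and the job is handed in when it is done.

Besides the shell and the picture viewer there is one more tool, called by a JSON object that holds its "method" and its "body". jog_arm: Moves the arm, as the interface text tells. Scaled input: -1 to 1 covers 2.5 cm each way for a shift and pi/4 rad each way for a turn. Its arguments: {"type":"object","properties":{"motion":{"type":"array","items":{"type":"object","properties":{"linear":{"type":"array","items":{"type":"number","minimum":-1,"maximum":1}},"delta_rot":{"type":"array","items":{"type":"number","minimum":-1,"maximum":1}}}}},"grip":{"type":"number"},"newtons":{"type":"number"}},"required":["motion"]}

```bash
mkdir -p pics; cat > h.py <<'E'
import numpy as np, cv2
from scipy.spatial.transform import Rotation as R
from station import r, eyes, models
def Q(q): return R.from_quat([q[1],q[2],q[3],q[0]])
def cloud(name,save=None):
    im,d=eyes.read_camera(name); c=eyes.get_calibration(name)
    f=im.shape[0]/2/np.tan(np.radians(c['fov_y'])/2)
    v,u=np.mgrid[:im.shape[0],:im.shape[1]]
    P=np.stack([(u-c['cx'])/f*d,(v-c['cy'])/f*d,d],-1)
    W=Q(c['orientation']).apply(P.reshape(-1,3)).reshape(P.shape)+np.array(c['eye'])
    W[d==0]=np.nan
    if save: cv2.imwrite('pics/'+save,im[:,:,::-1])
    return im,W
E
python3 - <<'E'
from h import *
for n in('top','side'):
    im,W=cloud(n,n+'1.png'); np.savez(n+'1.npz',im=im,W=W)
    print(n,eyes.get_calibration(n))
for q in['charcoal_block','deck','cam_knob','polish_bar','ring_clamp','masking_tape']:
    print(q,[(np.round(x['position'],3),round(x['confidence'],2)) for x in models.look_for(q,'top')][:2])
s=r.state();print(s['eef_pos'],s['eef_rot'],r.grasp_offset,s['time'])
E
```

```text
top {'fov_y': 48.36688158175264, 'cx': 280.52207776695775, 'cy': 212.74172885291026, 'eye': array([ 0.42543883, -0.02427132,  1.3392857 ]), 'orientation': array([ 0.03190235, -0.69862411,  0.7146692 , -0.0124311 ])}
side {'fov_y': 55.42809678883128, 'cx': 275.36290059927234, 'cy': 211.29817867557315, 'eye': array([ 0.24622025, -0.82138005,  0.80317916]), 'orientation': array([-0.4222948 ,  0.89273211, -0.14154611,  0.06827285])}
charcoal_block [(array([0.432, 0.278, 0.034]), 0.66)]
deck [(array([0.547, 0.015, 0.068]), 0.84)]
cam_knob [(array([ 0.522, -0.038,  0.101]), 0.64), (array([0.554, 0.022, 0.069]), 0.61)]
polish_bar [(array([ 0.446, -0.275,  0.029]), 0.77)]
ring_clamp [(array([0.373, 0.015, 0.02 ]), 0.91)]
masking_tape [(array([ 0.648, -0.289,  0.026]), 0.76), (array([0.433, 0.277, 0.037]), 0.53)]
[0.22058711 0.58466989 0.23110773] [-4.95859540e-05  1.79418521e-01  9.83772825e-01 -1.46737041e-04] 0.0187 0.4
```

View pics/top1.png

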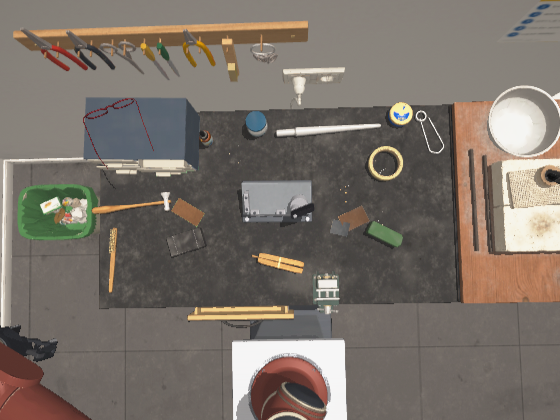

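View pics/side1.png

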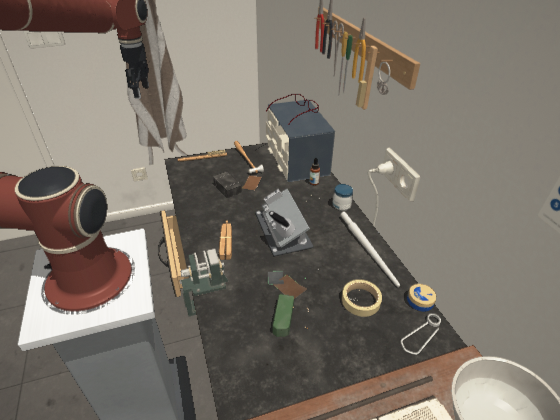

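Top view: robot at the bottom, black charcoal block at (186,242), holder centred (277,200) with the clamp on its right (302,210), ring clamp (280,263), green polish bar (384,233). Now I'll fit the block and the deck.

```bash
python3 - <<'E'
from h import *
import itertools
for n in('top','side'):
    D=np.load(n+'1.npz');W=D['W'];P=W[np.isfinite(W[...,0])]
    b=P[(np.hypot(P[:,0]-.432,P[:,1]-.278)<.085)]
    t=b[(b[:,2]>.024)&(b[:,2]<.045)]
    rect=cv2.minAreaRect((t[:,:2]*1000).astype(np.float32)); 
    print(n,'block n',len(t),'rect',rect,'z',np.median(t[:,2]), 'table z',np.median(P[(np.abs(P[:,2])<.015)&(np.hypot(P[:,0]-.45,P[:,1]-.15)<.06)][:,2]))
    m=(np.abs(P[:,0]-.54)<.09)&(np.abs(P[:,1]-.015)<.14)&(P[:,2]>.025)&(P[:,2]<.2)
    d=P[m]; rng=np.random.default_rng(0); best=(0,)
    for _ in range(1500):
        a=d[rng.choice(len(d),3,replace=False)];nn=np.cross(a[1]-a[0],a[2]-a[0]);L=np.linalg.norm(nn)
        if L<1e-6: continue
        nn/=L;nn*=np.sign(nn[2])
        if abs(np.degrees(np.arccos(nn[2]))-30)>5: continue
        k=np.abs((d-a[0])@nn)<.003
        if k.sum()>best[0]: best=(k.sum(),k)
    k=best[1]; c=d[k].mean(0); nn=np.linalg.svd(d[k]-c)[2][2]; nn*=np.sign(nn[2])
    print('plane',len(d),k.sum(),c.round(4),nn.round(4),'tilt',np.degrees(np.arccos(nn[2])),'yaw of slope',np.degrees(np.arctan2(-nn[1],-nn[0])))
    # in-plane rect
    y=np.array([0,1,0]) ; xs=np.array([-nn[0],-nn[1],0]);xs/=np.linalg.norm(xs);y=np.cross([0,0,1],xs);x=np.cross(y,nn)
    q=(d-c)@np.c_[x,y,nn]*1000
    print(' plane pts pct x',np.percentile(q[k][:,0],[0,1,99,100]).round(1),'y',np.percentile(q[k][:,1],[0,1,99,100]).round(1), cv2.minAreaRect(q[k][:,:2].astype(np.float32)))
    np.savez('d_'+n,q=q,c=c,x=x,y=y,n=nn)
E
```

```text
top block n 706 rect ((434.04168701171875, 279.9643859863281), (56.091888427734375, 100.02574157714844), 15.774678230285645) z 0.031759305215446676 table z -0.0005128557658303778
plane 2285 1259 [0.5539 0.0291 0.0597] [-5.071e-01 -5.000e-04  8.619e-01] tilt 30.474165787284665 yaw of slope 0.054715269520315586
 plane pts pct x [-56.4 -54.4  39.4  41.6] y [-101.3  -99.4   86.1   87.5] ((-7.799522399902344, -6.7979736328125), (188.4940185546875, 98.00145721435547), 89.68126678466797)
side block n 315 rect ((435.920166015625, 277.2576904296875), (57.54375457763672, 104.27084350585938), 17.138263702392578) z 0.031205820490955105 table z -0.0009070738913975473
plane 1639 945 [0.5541 0.0144 0.059 ] [-0.5031  0.0078  0.8642] tilt 30.208251527957966 yaw of slope -0.8878340568741362
 plane pts pct x [-56.2 -55.3  39.1  39.9] y [-92.2 -88.6  96.5 101.6] ((-8.15347671508789, 4.62847900390625), (193.77662658691406, 95.84247589111328), 89.82262420654297)
```

```bash
python3 - <<'E'
from h import *
t=np.radians(30);x=np.array([np.cos(t),0,np.sin(t)]);y=np.array([0,1,0]);n=np.array([-np.sin(t),0,np.cos(t)])
c=np.array([.554,.02,.0595]); can=np.zeros((420,2*460,3),np.uint8)
for i,nm in enumerate(('top','side')):
    D=np.load(nm+'1.npz');W=D['W'];P=W[np.isfinite(W[...,0])]
    q=(P-c)@np.c_[x,y,n]*1000
    k=(abs(q[:,0])<90)&(abs(q[:,1])<115)&(q[:,2]>-45)&(q[:,2]<100);q=q[k]
    pl=(abs(q[:,2])<5);print(nm,'plane z',np.median(q[pl][:,2]))
    for lab,lo,hi,xs in(('12 lugs',8,16,(-70,-20)),('24stop',20,31,(-60,60)),('knobtop',72,90,(-70,70))):
        for side in(-1,1):
            s=q[(q[:,2]>lo)&(q[:,2]<hi)&(q[:,0]>xs[0])&(q[:,0]<xs[1])&(q[:,1]*side>0)]
            if len(s)>8: print(nm,lab,side,len(s),'x',np.percentile(s[:,0],[2,50,98]).round(1),'y',np.percentile(s[:,1],[2,50,98]).round(1),'z',np.median(s[:,2]).round(1),cv2.minAreaRect(s[:,:2].astype(np.float32)))
    for a in q[np.argsort(q[:,2])]:
        col=cv2.applyColorMap(np.uint8([[np.clip((a[2]+10)*2.6,0,255)]]),cv2.COLORMAP_JET)[0,0].tolist()
        cv2.circle(can,(int(230-2*a[1])+460*i,int(210-2*a[0])),2,col,-1)
cv2.imwrite('pics/hm.png',can[:, :, :] if 0 else cv2.resize(can,(800,365)))
E
```

```text
top plane z 0.28927311133084754
top 12 lugs -1 28 x [-49.2 -42.4 -37.4] y [-19.4 -11.   -1.4] z 12.8 ((-43.101009368896484, -9.681153297424316), (19.97199249267578, 12.017159461975098), 84.67510223388672)
top 12 lugs 1 41 x [-47.2 -41.9 -30.3] y [ 0.  60.9 75.7] z 11.9 ((-37.26746368408203, 38.57515335083008), (20.19119644165039, 77.05717468261719), 0.37568604946136475)
top 24stop -1 104 x [-17.6  -5.8   5.8] y [-80.  -61.  -39.2] z 27.9 ((-7.165322303771973, -57.524532318115234), (26.726133346557617, 45.80071258544922), 16.15884780883789)
top 24stop 1 82 x [-33.5  -5.9  18. ] y [76.9 82.8 88.6] z 24.0 ((-6.618005752563477, 82.76786041259766), (11.235759735107422, 56.40117263793945), 86.86917877197266)
top knobtop -1 137 x [-27.6 -13.    0.7] y [-96.1 -67.7 -38.8] z 79.1 ((-13.252265930175781, -67.53087615966797), (15.606118202209473, 63.39585494995117), 23.31797981262207)
side plane z -0.4358658505015133
side 12 lugs -1 30 x [-49.1 -42.  -23.2] y [-83.7 -17.1  -2.3] z 11.7 ((-38.270782470703125, -43.74937438964844), (11.870004653930664, 85.63944244384766), 12.915874481201172)
side 12 lugs 1 33 x [-47.9 -40.7 -21.8] y [ 1.9 63.5 78.3] z 11.1 ((-43.29414367675781, 42.51232147216797), (80.84989166259766, 25.852567672729492), 74.98242950439453)
side 24stop -1 119 x [-39.  -21.1   4.8] y [-84.5 -70.8 -46.2] z 27.2 ((-17.150455474853516, -64.51055145263672), (45.47816467285156, 41.3765983581543), 2.4691162109375)
side 24stop 1 54 x [-33.6  -7.8  18.2] y [73.4 79.7 87.7] z 22.9 ((-8.357501983642578, 80.12910461425781), (15.610652923583984, 53.660423278808594), 87.3673095703125)
side knobtop -1 100 x [-28.2 -13.5   0.7] y [-99.4 -72.6 -39.7] z 78.0 ((-14.135635375976562, -69.40000915527344), (14.259634017944336, 66.80569458007812), 22.419830322265625)
```

View pics/hm.png

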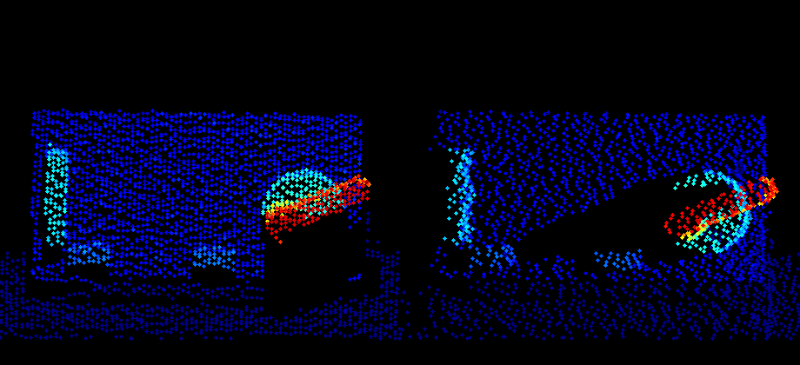

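Height map: stop on the left with face at y≈+77, lugs low, and clamp disc and knob on the right with the bar at ≈0.4 rad. This puts the deck origin near (0.5475, 0.0475, 0.0555). Next, a planner that gives rows in tool units.

```bash
cat >> h.py <<'E'
def down(yaw): # tool y at yaw, z down
    y=np.array([np.cos(yaw),np.sin(yaw),0]);z=np.array([0,0,-1.]);return R.from_matrix(np.c_[np.cross(y,z),y,z])
YAW=-0.009; O=np.array([.5476,.0475,.0557])
DK=R.from_euler('z',YAW)*R.from_euler('y',-np.pi/6)   # deck frame
def dk(x,y,z): return O+DK.apply(np.array([x,y,z])/1000)
def dtool(a=0): # tool z into the deck, tool y turned a ccw from deck x
    return DK*R.from_euler('z',a)*R.from_matrix(np.array([[0,1,0],[1,0,0],[0,0,-1.]]))
def plan(wps,pos=None,rot=None,rnd=2):
    s=r.state();p=np.array(s['eef_pos']) if pos is None else pos;q=Q(s['eef_rot']) if rot is None else rot
    for tp,tq in wps:
        w=(q.inv()*tq).as_rotvec();n=int(max(1,np.ceil(np.degrees(np.linalg.norm(w))/8.4),np.ceil(np.linalg.norm(tp-p)/.024)))
        out=[]
        for i in range(n,0,-1):
            d=np.round(q.inv().apply((tp-p)/i)/.025,rnd);e=np.round((q.inv()*tq).as_rotvec()/i/(np.pi/4),rnd)
            p=p+q.apply(d*.025);q=q*R.from_rotvec(e*np.pi/4)
            out.append((d.tolist(),e.tolist()))
        print('->',np.round(tp,3),n)
        for o in out: print('  ',*o)
def st():
    s=r.state();print('t',s['time'],'pos',np.round(s['eef_pos'],4),'F',np.round(s['ft_force'],1),'M',np.round(s['moment'],2),'w',s['gripper_width'],'q',np.round(s['q'],2));return s
E
python3 - <<'E'
from h import *
D=down(np.radians(16.2))
plan([(np.array([.435,.279,.1]),D),(np.array([.435,.279,.005]),D)])
E
```

```text
-> [0.435 0.279 0.1  ] 17
   [-0.73, -0.49, 0.31] [-0.0, 0.0, 0.07]
   [-0.75, -0.45, 0.31] [-0.0, 0.0, 0.07]
   [-0.78, -0.41, 0.31] [-0.0, 0.0, 0.07]
   [-0.8, -0.37, 0.31] [-0.0, 0.0, 0.07]
   [-0.82, -0.33, 0.31] [-0.0, 0.0, 0.07]
   [-0.83, -0.28, 0.31] [-0.0, 0.0, 0.07]
   [-0.85, -0.23, 0.31] [-0.0, 0.0, 0.07]
   [-0.86, -0.19, 0.31] [-0.0, 0.0, 0.07]
   [-0.87, -0.14, 0.31] [-0.0, 0.0, 0.07]
   [-0.87, -0.09, 0.31] [-0.0, 0.0, 0.07]
   [-0.88, -0.04, 0.31] [-0.0, 0.0, 0.07]
   [-0.88, 0.0, 0.31] [-0.0, 0.0, 0.07]
   [-0.87, 0.05, 0.31] [-0.0, 0.0, 0.07]
   [-0.87, 0.1, 0.3] [-0.0, 0.0, 0.07]
   [-0.86, 0.15, 0.31] [-0.0, 0.0, 0.07]
   [-0.86, 0.2, 0.3] [-0.0, 0.0, 0.07]
   [-0.84, 0.24, 0.31] [-0.0, 0.0, 0.06]
-> [0.435 0.279 0.005] 4
   [-0.0, 0.0, 0.95] [-0.0, 0.0, 0.0]
   [-0.0, 0.0, 0.95] [-0.0, 0.0, 0.0]
   [-0.0, 0.0, 0.95] [-0.0, 0.0, 0.0]
   [-0.0, 0.0, 0.95] [-0.0, 0.0, 0.0]
```

{"method": "jog_arm", "body": {"motion": [{"linear": [-0.73,-0.49,0.31],"delta_rot": [0,0,0.07]},{"linear": [-0.75,-0.45,0.31],"delta_rot": [0,0,0.07]},{"linear": [-0.78,-0.41,0.31],"delta_rot": [0,0,0.07]},{"linear": [-0.8,-0.37,0.31],"delta_rot": [0,0,0.07]},{"linear": [-0.82,-0.33,0.31],"delta_rot": [0,0,0.07]}], "grip": 1}}

```text
time: 0.9
eef_pos: [0.2844, 0.4941, 0.1923]
eef_rot: [0.0, 0.314, 0.95, 0.0]
ft_force: [-0.4, 0.5, 0.8]
gripper_width: 0.999
finger_force: 0.0
```

{"method": "jog_arm", "body": {"motion": [{"linear": [-0.83,-0.28,0.31],"delta_rot": [0,0,0.07]},{"linear": [-0.85,-0.23,0.31],"delta_rot": [0,0,0.07]},{"linear": [-0.86,-0.19,0.31],"delta_rot": [0,0,0.07]},{"linear": [-0.87,-0.14,0.31],"delta_rot": [0,0,0.07]},{"linear": [-0.87,-0.09,0.31],"delta_rot": [0,0,0.07]}]}}

```text
time: 1.4
eef_pos: [0.3475, 0.4041, 0.1536]
eef_rot: [0.0, 0.441, 0.898, 0.0]
ft_force: [0.1, -0.2, -0.5]
gripper_width: 1.003
finger_force: 0.0
```

{"method": "jog_arm", "body": {"motion": [{"linear": [-0.88,-0.04,0.31],"delta_rot": [0,0,0.07]},{"linear": [-0.88,0,0.31],"delta_rot": [0,0,0.07]},{"linear": [-0.87,0.05,0.31],"delta_rot": [0,0,0.07]},{"linear": [-0.87,0.1,0.3],"delta_rot": [0,0,0.07]},{"linear": [-0.86,0.15,0.31],"delta_rot": [0,0,0.07]}]}}

```text
time: 1.9
eef_pos: [0.4103, 0.3144, 0.1152]
eef_rot: [0.0, 0.56, 0.829, 0.0]
ft_force: [0.2, -0.5, 0.2]
gripper_width: 1.007
finger_force: 0.0
```

{"method": "jog_arm", "body": {"motion": [{"linear": [-0.86,0.2,0.3],"delta_rot": [0,0,0.07]},{"linear": [-0.84,0.24,0.31],"delta_rot": [0,0,0.06]},{"linear": [0,0,0]},{"linear": [0,0,0]}]}}

```text
validation failed for argument at $.mo...
```

```bash
python3 - <<'E'
from h import *
st();D=down(np.radians(16.2))
im,W=cloud('side','s2.png')
P=W[np.isfinite(W[...,0])];b=P[(np.hypot(P[:,0]-.435,P[:,1]-.279)<.075)];t=b[(b[:,2]>.022)&(b[:,2]<.042)]
print(len(t),cv2.minAreaRect((t[:,:2]*1000).astype(np.float32)))
plan([(np.array([.435,.279,.005]),D)])
E
```

```text
t 1.9 pos [0.4103 0.3144 0.1152] F [ 0.2 -0.5  0.2] M [ 0.02 -0.   -0.  ] w 1.0065194913520115 q [ 0.51 -0.11  1.97 -0.    1.28  0.13]
335 ((434.4141540527344, 279.3036193847656), (56.34377670288086, 104.42953491210938), 15.990999221801758)
-> [0.435 0.279 0.005] 5
   [-0.31, 0.08, 0.87] [-0.0, 0.0, 0.02]
   [-0.31, 0.09, 0.87] [-0.0, 0.0, 0.03]
   [-0.31, 0.09, 0.87] [-0.0, 0.0, 0.02]
   [-0.31, 0.1, 0.87] [-0.0, 0.0, 0.03]
   [-0.31, 0.11, 0.87] [-0.0, 0.0, 0.02]
```

{"method": "jog_arm", "body": {"motion": [{"linear": [-0.86,0.2,0.3],"delta_rot": [0,0,0.07]},{"linear": [-0.84,0.24,0.31],"delta_rot": [0,0,0.06]},{"linear": [0,0,0],"delta_rot": [0,0,0]}]}}

```text
time: 2.25
eef_pos: [0.4352, 0.2777, 0.0992]
eef_rot: [-0.0, 0.601, 0.799, -0.001]
ft_force: [-0.3, -0.2, 0.3]
gripper_width: 1.0
finger_force: 0.0
```

```bash
python3 - <<'E'
from h import *
st();D=down(np.radians(16.1))
plan([(np.array([.4345,.279,.005]),D)])
E
```

```text
t 2.25 pos [0.4352 0.2777 0.0992] F [-0.3 -0.2  0.3] M [-0.02  0.01 -0.07] w 0.9997948071132768 q [ 0.42 -0.09  1.98 -0.    1.25  0.14]
-> [0.434 0.279 0.005] 4
   [0.01, -0.0, 0.94] [-0.0, 0.0, -0.0]
   [0.02, -0.0, 0.94] [-0.0, 0.0, -0.0]
   [0.01, -0.0, 0.94] [-0.0, 0.0, -0.0]
   [0.02, -0.01, 0.95] [-0.0, 0.0, -0.0]
```

{"method": "jog_arm", "body": {"motion": [{"linear": [0.01,0,0.94],"delta_rot": [0,0,0]},{"linear": [0.02,0,0.94],"delta_rot": [0,0,0]},{"linear": [0.01,0,0.94],"delta_rot": [0,0,0]},{"linear": [0.02,-0.01,0.9],"delta_rot": [0,0,0]},{"linear": [0,0,0],"delta_rot": [0,0,0]}]}}

```text
time: 2.75
eef_pos: [0.4312, 0.2801, 0.0041]
eef_rot: [-0.002, 0.6, 0.8, -0.003]
ft_force: [-0.7, 0.2, 0.4]
gripper_width: 0.997
finger_force: 0.0
```

{"method": "jog_arm", "body": {"motion": [{"linear": [0,0,0],"delta_rot": [0,0,0]},{"linear": [0,0,0],"delta_rot": [0,0,0]},{"linear": [0,0,0],"delta_rot": [0,0,0]},{"linear": [0,0,0],"delta_rot": [0,0,0]},{"linear": [0,0,0],"delta_rot": [0,0,0]}], "grip": 0, "newtons": 30}}

```text
time: 3.25
eef_pos: [0.4357, 0.2814, 0.0091]
eef_rot: [0.001, 0.6, 0.8, 0.002]
ft_force: [-0.8, 1.6, 6.8]
gripper_width: 0.637
finger_force: 34.7
```

```bash
python3 - <<'E'
from h import *
s=st();print(s['finger_force']);
p=np.array(s['eef_pos']);T=dtool(0)
plan([(p+[0,0,.14],Q(s['eef_rot'])),(dk(4,-7,90),T)])
E
```

```text
t 3.25 pos [0.4357 0.2814 0.0091] F [-0.8  1.6  6.8] M [0.04 0.25 0.08] w 0.6371823717596737 q [0.43 0.05 2.02 0.   1.07 0.15]
34.66850280761719
-> [0.436 0.281 0.149] 6
   [0.0, 0.0, -0.93] [0.0, 0.0, 0.0]
   [0.0, 0.0, -0.93] [0.0, 0.0, 0.0]
   [0.0, 0.0, -0.93] [0.0, 0.0, 0.0]
   [0.0, 0.01, -0.94] [0.0, 0.0, 0.0]
   [0.0, 0.0, -0.93] [0.0, 0.0, 0.0]
   [0.01, 0.01, -0.94] [0.0, 0.0, 0.0]
-> [0.506 0.041 0.136] 11
   [-0.91, 0.0, 0.05] [-0.06, -0.01, 0.03]
   [-0.91, 0.02, 0.06] [-0.06, -0.01, 0.03]
   [-0.91, 0.04, 0.06] [-0.06, -0.01, 0.03]
   [-0.91, 0.06, 0.07] [-0.06, -0.01, 0.03]
   [-0.91, 0.07, 0.08] [-0.06, -0.01, 0.03]
   [-0.9, 0.09, 0.1] [-0.06, -0.01, 0.04]
   [-0.9, 0.11, 0.11] [-0.06, -0.01, 0.03]
   [-0.9, 0.13, 0.12] [-0.06, -0.01, 0.04]
   [-0.89, 0.15, 0.13] [-0.06, -0.01, 0.03]
   [-0.88, 0.17, 0.15] [-0.06, -0.01, 0.04]
   [-0.88, 0.19, 0.16] [-0.06, -0.0, 0.03]
```

{"method": "jog_arm", "body": {"motion": [{"linear": [0,0,-0.5],"delta_rot": [0,0,0]},{"linear": [0,0,-0.93],"delta_rot": [0,0,0]},{"linear": [0,0,-0.94],"delta_rot": [0,0,0]},{"linear": [0,0,-0.93],"delta_rot": [0,0,0]},{"linear": [0,0,-0.94],"delta_rot": [0,0,0]}]}}

```text
time: 3.75
eef_pos: [0.4339, 0.2802, 0.1143]
eef_rot: [-0.0, 0.6, 0.8, -0.0]
ft_force: [0.2, 0.1, -0.5]
gripper_width: 0.641
finger_force: 33.8
```

{"method": "jog_arm", "body": {"motion": [{"linear": [0,0,-0.93],"delta_rot": [0,0,0]},{"linear": [-0.91,0,0.05],"delta_rot": [-0.06,-0.01,0.03]},{"linear": [-0.91,0.02,0.06],"delta_rot": [-0.06,-0.01,0.03]},{"linear": [-0.91,0.04,0.06],"delta_rot": [-0.06,-0.01,0.03]},{"linear": [-0.91,0.06,0.07],"delta_rot": [-0.06,-0.01,0.03]}]}}

```text
time: 4.25
eef_pos: [0.4598, 0.1921, 0.1319]
eef_rot: [0.07, 0.635, 0.767, 0.066]
ft_force: [0.5, 0.0, -0.6]
gripper_width: 0.64
finger_force: 33.8
```

{"method": "jog_arm", "body": {"motion": [{"linear": [-0.91,0.07,0.08],"delta_rot": [-0.06,-0.01,0.03]},{"linear": [-0.9,0.09,0.1],"delta_rot": [-0.06,-0.01,0.04]},{"linear": [-0.9,0.11,0.11],"delta_rot": [-0.06,-0.01,0.03]},{"linear": [-0.9,0.13,0.12],"delta_rot": [-0.06,-0.01,0.04]},{"linear": [-0.89,0.15,0.13],"delta_rot": [-0.06,-0.01,0.03]}]}}

```text
time: 4.75
eef_pos: [0.4913, 0.0825, 0.1256]
eef_rot: [0.154, 0.673, 0.708, 0.148]
ft_force: [-0.1, 0.8, -1.1]
gripper_width: 0.639
finger_force: 33.8
```

{"method": "jog_arm", "body": {"motion": [{"linear": [-0.88,0.17,0.15],"delta_rot": [-0.06,-0.01,0.04]},{"linear": [-0.88,0.19,0.16],"delta_rot": [-0.06,0,0.03]},{"linear": [0,0,0],"delta_rot": [0,0,0]},{"linear": [0,0,0],"delta_rot": [0,0,0]}]}}

```text
time: 5.15
eef_pos: [0.504, 0.0396, 0.1231]
eef_rot: [0.183, 0.685, 0.681, 0.182]
ft_force: [-0.5, 0.3, -0.2]
gripper_width: 0.638
finger_force: 33.8
```

```bash
python3 - <<'E'
from h import *
s=st();p=np.array(s['eef_pos']);q=Q(s['eef_rot'])
print('deck tcp',DK.inv().apply(p-O)*1000, 'rot err deg',np.degrees((q.inv()*dtool(0)).as_rotvec()))
im,W=cloud('side','s3.png');np.savez('side3',W=W,im=im)
P=W[np.isfinite(W[...,0])]
t=(P-p)@q.as_matrix()*1000   # tool frame
im2=cv2.resize(im[100:310,150:430],(800,600));cv2.imwrite('pics/s3c.png',im2[:,:,::-1])
plan([(dk(4,-7,25),dtool(0))])
E
```

```text
t 5.15 pos [0.504  0.0396 0.1231] F [-0.5  0.3 -0.2] M [ 0.03  0.27 -0.04] w 0.63766733548413 q [-0.09 -0.51  2.33  0.06  0.8  -0.12]
deck tcp [-4.02533172 -8.28553998 80.13660082] rot err deg [-0.06495378 -0.04983358  0.19440912]
-> [0.539 0.041 0.079] 3
   [0.01, 0.1, 0.74] [-0.0, -0.0, 0.0]
   [0.01, 0.1, 0.73] [-0.0, -0.0, 0.0]
   [0.01, 0.11, 0.74] [-0.0, -0.0, 0.01]
```

View pics/s3c.png

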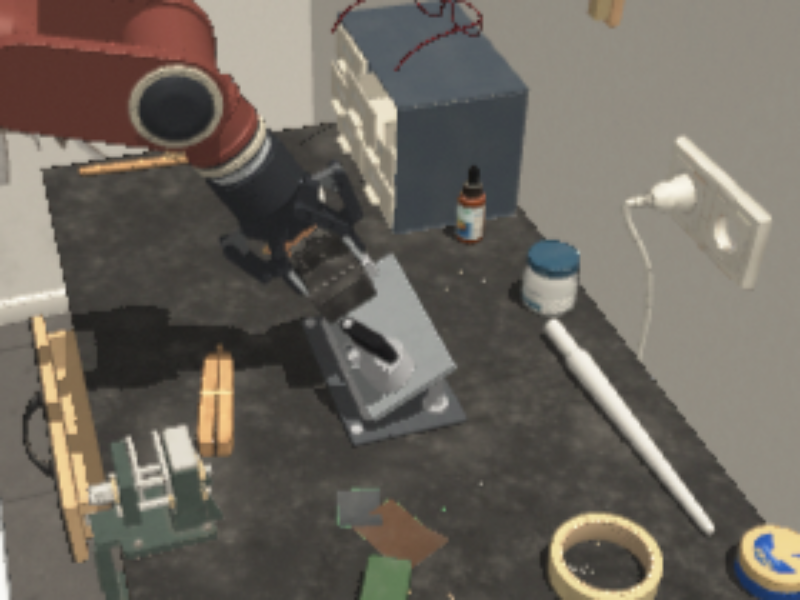

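The block is held by the fingers at (335,280), parallel to the deck, with its near end facing the camera. I'll measure it in the tool frame.

```bash
python3 - <<'E'
from h import *
s=r.state();p=np.array(s['eef_pos']);q=Q(s['eef_rot'])
for n in('side','top'):
    W=np.load('side3.npz')['W'] if n=='side' else cloud('top')[1]
    P=W[np.isfinite(W[...,0])];t=(P-p)@q.as_matrix()*1000
    k=(abs(t[:,0])<65)&(abs(t[:,1])<36)&(t[:,2]>-45)&(t[:,2]<25);t=t[k]
    e=t[t[:,0]<-45] if n=='side' else t[abs(t[:,0])>16]
    print(n,len(e),'x',np.percentile(e[:,0],[1,10,50,90,99]).round(1),'y',np.percentile(e[:,1],[1,10,90,99]).round(1),'z',np.percentile(e[:,2],[1,10,50,90,99]).round(1))
E
```

```text
side 207 x [-62.8 -53.3 -50.9 -47.8 -45.3] y [-26.4 -21.6  21.7  26.6] z [-24.1 -22.   -9.6   4.    8.9]
top 598 x [-64.  -46.1 -20.6  42.6  48.8] y [-26.4 -18.8  27.   28.7] z [-27.5 -25.3 -22.3  -3.1  12.1]
```

```bash
python3 - <<'E'
from h import *
plan([(dk(4,-6,40),dtool(0)),(dk(4,-6,14),dtool(0))])
E
```

```text
-> [0.531 0.042 0.092] 2
   [0.03, 0.15, 0.81] [-0.0, -0.0, 0.0]
   [0.03, 0.14, 0.8] [-0.0, -0.0, 0.01]
-> [0.544 0.042 0.07 ] 2
   [-0.0, 0.0, 0.52] [-0.0, -0.0, -0.0]
   [-0.01, 0.0, 0.52] [-0.0, -0.0, -0.0]
```

{"method": "jog_arm", "body": {"motion": [{"linear": [0.05,0.15,0.8],"delta_rot": [0,0,0]},{"linear": [0.05,0.15,0.8],"delta_rot": [0,0,0]},{"linear": [0,0,0.52],"delta_rot": [0,0,0]},{"linear": [0,0,0.52],"delta_rot": [0,0,0]},{"linear": [0,0,0],"delta_rot": [0,0,0]}]}}

```text
time: 5.75
eef_pos: [0.5433, 0.0432, 0.0679]
eef_rot: [0.182, 0.684, 0.682, 0.181]
ft_force: [-0.4, 0.6, -1.6]
gripper_width: 0.64
finger_force: 33.8
```

{"method": "jog_arm", "body": {"motion": [{"linear": [0,0,0.08],"delta_rot": [0,0,0]},{"linear": [0,0,0],"delta_rot": [0,0,0]}]}}

```text
time: 5.95
eef_pos: [0.5452, 0.0425, 0.0686]
eef_rot: [0.184, 0.684, 0.682, 0.182]
ft_force: [-0.0, -0.5, -1.2]
gripper_width: 0.639
finger_force: 33.8
```

```bash
cat >> h.py <<'E'
def ds():
    s=st();p=np.array(s['eef_pos']);q=Q(s['eef_rot'])
    print('deck tcp',(DK.inv().apply(p-O)*1000).round(1),'F deck',DK.inv().apply(s['ft_force']).round(1),'M deck',DK.inv().apply(s['moment']).round(2),'rot err',np.degrees((q.inv()*dtool(0)).as_rotvec()).round(2),'ff',s['finger_force'])
E
python3 -c "
from h import *
ds()"
```

```text
t 5.95 pos [0.5452 0.0425 0.0686] F [-0.  -0.5 -1.2] M [-0.02  0.28 -0.04] w 0.6388638180011321 q [-0.08 -0.28  2.27  0.06  0.63 -0.11]
deck tcp [ 4.4 -5.  12.3] F deck [-0.6 -0.5 -1. ] M deck [-0.04  0.28 -0.03] rot err [ 0.04 -0.09  0.29] ff 33.774046897888184
```

{"method": "jog_arm", "body": {"motion": [{"linear": [0,-0.06,0.02],"delta_rot": [0,0,0]},{"linear": [0,-0.06,0.02],"delta_rot": [0,0,0]},{"linear": [0,0,0],"delta_rot": [0,0,0]}]}}

```text
time: 6.25
eef_pos: [0.5426, 0.042, 0.0656]
eef_rot: [0.184, 0.685, 0.681, 0.182]
ft_force: [0.3, 0.2, -0.6]
gripper_width: 0.639
finger_force: 33.8
```

{"method": "jog_arm", "body": {"motion": [{"linear": [0,-0.04,0],"delta_rot": [0,0,0]},{"linear": [0,0,0],"delta_rot": [0,0,0]}]}}

```text
time: 6.45
eef_pos: [0.5418, 0.042, 0.065]
eef_rot: [0.184, 0.685, 0.682, 0.182]
ft_force: [0.0, -0.3, -1.1]
gripper_width: 0.641
finger_force: 33.8
```

{"method": "jog_arm", "body": {"motion": [{"linear": [0,-0.04,0],"delta_rot": [0,0,0]},{"linear": [0,0,0],"delta_rot": [0,0,0]}]}}

```text
time: 6.65
eef_pos: [0.541, 0.042, 0.0644]
eef_rot: [0.184, 0.685, 0.682, 0.182]
ft_force: [-0.2, 0.0, -0.2]
gripper_width: 0.639
finger_force: 33.8
```

```bash
python3 -c "
from h import *
ds()"
```

```text
t 6.65 pos [0.541  0.042  0.0644] F [-0.2  0.  -0.2] M [-0.03  0.36  0.05] w 0.6389923653767179 q [-0.08 -0.28  2.28  0.06  0.62 -0.11]
deck tcp [-1.3 -5.5 10.9] F deck [-0.3  0.  -0.1] M deck [-0.    0.36  0.06] rot err [-0.02 -0.07  0.24] ff 33.77469599246979
```

{"method": "jog_arm", "body": {"motion": [{"linear": [0,-0.04,0],"delta_rot": [0,0,0]},{"linear": [0,0,0],"delta_rot": [0,0,0]}]}}

```text
time: 6.85
eef_pos: [0.5403, 0.0421, 0.0642]
eef_rot: [0.184, 0.685, 0.681, 0.182]
ft_force: [0.1, 0.6, -1.0]
gripper_width: 0.637
finger_force: 33.8
```

{"method": "jog_arm", "body": {"motion": [{"linear": [0,-0.04,0],"delta_rot": [0,0,0]},{"linear": [0,0,0],"delta_rot": [0,0,0]}]}}

```text
time: 7.05
eef_pos: [0.5402, 0.042, 0.0644]
eef_rot: [0.185, 0.684, 0.681, 0.183]
ft_force: [3.1, 0.5, -2.1]
gripper_width: 0.638
finger_force: 33.6
```

{"method": "jog_arm", "body": {"motion": [{"linear": [0,0,0.04],"delta_rot": [0,0,0]},{"linear": [0,0,0],"delta_rot": [0,0,0]}]}}

```text
time: 7.25
eef_pos: [0.5407, 0.042, 0.0635]
eef_rot: [0.184, 0.684, 0.681, 0.183]
ft_force: [1.9, -0.7, 1.6]
gripper_width: 0.637
finger_force: 34.0
```

```bash
python3 -c "
from h import *
ds()"
```

```text
t 7.25 pos [0.5407 0.042  0.0635] F [ 1.9 -0.7  1.6] M [ 0.09 -0.24 -0.05] w 0.637125851233711 q [-0.08 -0.28  2.28  0.06  0.62 -0.12]
deck tcp [-2.  -5.6 10.2] F deck [ 2.4 -0.7  0.4] M deck [ 0.06 -0.24 -0.1 ] rot err [ 0.1  -0.06  0.23] ff 34.02390539646149
```

{"method": "jog_arm", "body": {"motion": [{"linear": [0,0,0.04],"delta_rot": [0,0,0]},{"linear": [0,0,0],"delta_rot": [0,0,0]}]}}

```text
time: 7.45
eef_pos: [0.5411, 0.0421, 0.0627]
eef_rot: [0.184, 0.684, 0.681, 0.183]
ft_force: [0.1, 1.4, 3.3]
gripper_width: 0.643
finger_force: 34.3
```

{"method": "jog_arm", "body": {"motion": [{"linear": [0,0,0.04],"delta_rot": [0,0,0]},{"linear": [0,0,0],"delta_rot": [0,0,0]}]}}

```text
time: 7.65
eef_pos: [0.5412, 0.0422, 0.0626]
eef_rot: [0.184, 0.684, 0.682, 0.182]
ft_force: [-15.9, -0.0, 18.6]
gripper_width: 0.639
finger_force: 36.8
```

```bash
python3 -c "
from h import *
ds()"
```

```text
t 7.65 pos [0.5412 0.0422 0.0626] F [-15.9  -0.   18.6] M [ 0.    0.65 -0.26] w 0.6386061918322713 q [-0.08 -0.28  2.28  0.06  0.61 -0.12]
deck tcp [-2.1 -5.4  9.1] F deck [-4.5 -0.2 24.1] M deck [-0.13  0.65 -0.22] rot err [-0.01 -0.07  0.28] ff 36.84590041637421
```

{"method": "jog_arm", "body": {"motion": [{"linear": [0,0,-0.02],"delta_rot": [0,0,0]},{"linear": [0,0,0],"delta_rot": [0,0,0]}]}}

```text
time: 7.85
eef_pos: [0.5411, 0.0422, 0.0626]
eef_rot: [0.184, 0.684, 0.682, 0.183]
ft_force: [-5.6, 1.4, 10.5]
gripper_width: 0.638
finger_force: 35.4
```

{"method": "jog_arm", "body": {"motion": [{"linear": [0,0,0],"delta_rot": [0,0,0]},{"linear": [0,0,0],"delta_rot": [0,0,0]},{"linear": [0,0,0],"delta_rot": [0,0,0]},{"linear": [0,0,0],"delta_rot": [0,0,0]},{"linear": [0,0,0],"delta_rot": [0,0,0]}], "grip": 1}}

```text
time: 8.35
eef_pos: [0.5403, 0.0421, 0.0609]
eef_rot: [0.183, 0.685, 0.682, 0.182]
ft_force: [0.2, -0.4, 0.2]
gripper_width: 1.0
finger_force: 0.0
```

{"method": "jog_arm", "body": {"motion": [{"linear": [0,0,-0.4],"delta_rot": [0,0,0]},{"linear": [0,0,-0.9],"delta_rot": [0,0,0]},{"linear": [0,0,-1],"delta_rot": [0,0,0]},{"linear": [0,0,-1],"delta_rot": [0,0,0]},{"linear": [0,0,-1],"delta_rot": [0,0,0]}]}}

```text
time: 8.85
eef_pos: [0.4862, 0.0424, 0.155]
eef_rot: [0.184, 0.685, 0.682, 0.182]
ft_force: [0.5, -0.9, 0.4]
gripper_width: 0.997
finger_force: 0.0
```

{"method": "jog_arm", "body": {"motion": [{"linear": [0,0,-1],"delta_rot": [0,0,0]},{"linear": [0,0,-1],"delta_rot": [0,0,0]},{"linear": [0,0,0],"delta_rot": [0,0,0]}]}}

```text
time: 9.15
eef_pos: [0.4631, 0.0424, 0.2023]
eef_rot: [0.187, 0.684, 0.681, 0.185]
ft_force: [0.9, 0.5, 0.4]
gripper_width: 1.0
finger_force: 0.0
```

```bash
python3 - <<'E'
from h import *
ds()
can=np.zeros((420,920,3),np.uint8)
for i,nm in enumerate(('top','side')):
    im,W=cloud(nm,nm+'4.png');P=W[np.isfinite(W[...,0])]
    q=DK.inv().apply(P-O)*1000;q=q[(abs(q[:,0])<90)&(abs(q[:,1]+20)<115)&(q[:,2]>-10)&(q[:,2]<90)]
    b=q[(q[:,2]>25)&(q[:,2]<42)&(abs(q[:,0])<45)&(q[:,1]>-65)&(q[:,1]<53)]
    b=b[(b[:,2]>30)]
    print(nm,len(b),cv2.minAreaRect(b[:,:2].astype(np.float32)),'z',np.percentile(b[:,2],[5,50,95]).round(1), 'plane', np.polyfit(b[:,1],b[:,2],1).round(4),np.polyfit(b[:,0],b[:,2],1).round(4))
    k=q[(q[:,2]>70)&(q[:,1]<-40)]
    if len(k)>20: print('knob',len(k),cv2.minAreaRect(k[:,:2].astype(np.float32)))
    for a in q[np.argsort(q[:,2])]:
        col=cv2.applyColorMap(np.uint8([[np.clip((a[2]+10)*2.6,0,255)]]),cv2.COLORMAP_JET)[0,0].tolist()
        cv2.circle(can,(int(190-2*a[1])+460*i,int(210-2*a[0])),2,col,-1)
cv2.imwrite('pics/hm4.png',cv2.resize(can,(800,365)))
E
```

```text
t 9.15 pos [0.4631 0.0424 0.2023] F [0.9 0.5 0.4] M [ 0.05  0.22 -0.02] w 1.0004815834200342 q [-0.1  -0.76  2.34  0.05  1.03 -0.11]
deck tcp [ 1.000e-01 -5.800e+00  1.692e+02] F deck [ 0.9  0.6 -0.1] M deck [ 0.03  0.22 -0.05] rot err [ 0.45 -0.03  0.27] ff 0.0
top 563 ((-0.6036472320556641, -6.561115264892578), (57.148921966552734, 114.73406982421875), 1.1088321208953857) z [30.2 32.7 36.1] plane [-3.60000e-03  3.28711e+01] [9.80000e-03 3.28899e+01]
knob 143 ((-5.370491027832031, -95.07608032226562), (17.235517501831055, 62.95062255859375), 24.04252815246582)
side 317 ((-1.1852359771728516, -8.209884643554688), (101.94762420654297, 55.453285217285156), 89.46354675292969) z [30.2 31.8 34. ] plane [-1.50000e-03  3.19299e+01] [-5.90000e-03  3.19464e+01]
knob 101 ((-5.934131145477295, -97.52293395996094), (14.161674499511719, 64.55650329589844), 22.400108337402344)
```

View pics/hm4.png

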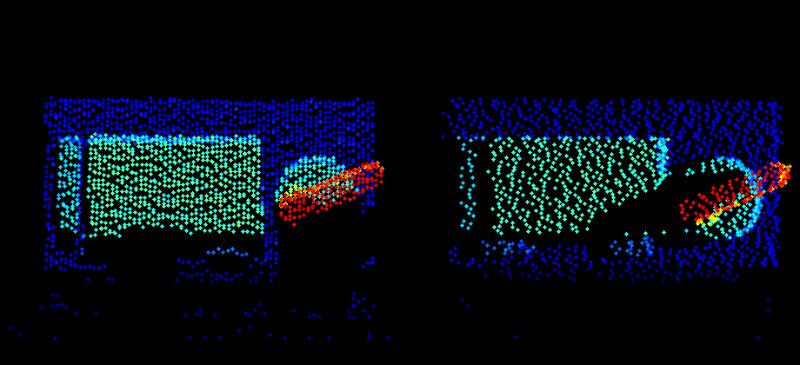

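The block lies flat against the lip, about 6 mm short of the stop (left map, block x 90–262, stop at x≈80). The knob axis fits deck (-14, -76.5) in my frame, with the bar at 0.40 rad.

```bash
python3 - <<'E'
from h import *
plan([(dk(-14,-76.5,115),dtool(.4)),(dk(-14,-76.5,52),dtool(.4))])
E
```

```text
-> [ 0.477 -0.028  0.148] 4
   [-0.71, -0.11, 0.51] [0.0, -0.0, -0.13]
   [-0.69, -0.19, 0.51] [0.0, -0.0, -0.12]
   [-0.67, -0.25, 0.51] [0.0, -0.0, -0.13]
   [-0.64, -0.32, 0.5] [0.0, -0.0, -0.12]
-> [ 0.509 -0.029  0.094] 3
   [-0.0, -0.0, 0.84] [0.0, -0.0, -0.0]
   [-0.0, -0.0, 0.84] [0.0, -0.0, -0.0]
   [-0.01, -0.0, 0.84] [0.0, -0.0, -0.0]
```

{"method": "jog_arm", "body": {"motion": [{"linear": [-0.71,-0.11,0.51],"delta_rot": [0,0,-0.13]},{"linear": [-0.69,-0.19,0.51],"delta_rot": [0,0,-0.12]},{"linear": [-0.67,-0.25,0.51],"delta_rot": [0,0,-0.13]},{"linear": [-0.64,-0.32,0.5],"delta_rot": [0,0,-0.12]},{"linear": [0,0,0],"delta_rot": [0,0,0]}]}}

```text
time: 9.75
eef_pos: [0.4752, -0.0293, 0.1433]
eef_rot: [0.212, 0.54, 0.802, 0.141]
ft_force: [-1.4, 0.5, 0.1]
gripper_width: 0.999
finger_force: 0.0
```

```bash
python3 - <<'E'
from h import *
ds()
plan([(dk(-14,-76.5,52),dtool(.4))])
E
```

```text
t 9.75 pos [ 0.4752 -0.0293  0.1433] F [-1.4  0.5  0.1] M [0.02 0.19 0.03] w 0.9987570512640513 q [-0.31 -0.64  2.38  0.18  0.92 -0.76]
deck tcp [-18.3 -77.4 111.7] F deck [-1.2  0.5  0.8] M deck [0.03 0.19 0.01] rot err [-0.44 -0.17 22.54] ff 0.0
-> [ 0.509 -0.029  0.094] 3
   [-0.01, 0.06, 0.8] [-0.0, -0.0, -0.0]
   [-0.02, 0.07, 0.79] [-0.0, -0.0, -0.0]
   [-0.01, 0.06, 0.8] [-0.01, -0.01, -0.01]
```

{"method": "jog_arm", "body": {"motion": [{"linear": [-0.01,0.06,0.8],"delta_rot": [0,0,0]},{"linear": [-0.02,0.06,0.8],"delta_rot": [0,0,0]},{"linear": [-0.01,0.06,0.78],"delta_rot": [-0.01,-0.01,-0.01]},{"linear": [0,0,0],"delta_rot": [0,0,0]},{"linear": [0,0,0],"delta_rot": [0,0,0]}]}}

```text
time: 10.25
eef_pos: [0.51, -0.0269, 0.098]
eef_rot: [0.22, 0.535, 0.803, 0.143]
ft_force: [0.5, 0.1, -0.5]
gripper_width: 0.999
finger_force: 0.0
```

```bash
python3 - <<'E'
from h import *
ds()
plan([(dk(-14,-76.5,52),dtool(.4))])
E
```

```text
t 10.25 pos [ 0.51   -0.0269  0.098 ] F [ 0.5  0.1 -0.5] M [ 0.03  0.2  -0.02] w 0.9990468717877004 q [-0.27 -0.46  2.34  0.19  0.74 -0.77]
deck tcp [-10.8 -74.7  55.1] F deck [ 0.1  0.1 -0.7] M deck [ 0.01  0.2  -0.03] rot err [ 0.41  0.19 23.15] ff 0.0
-> [ 0.509 -0.029  0.094] 1
   [-0.01, -0.15, 0.12] [0.01, 0.01, 0.01]
```

{"method": "jog_arm", "body": {"motion": [{"linear": [-0.01,-0.15,0.12],"delta_rot": [0.01,0,0]},{"linear": [0,0,0],"delta_rot": [0,0,0]},{"linear": [0,0,0],"delta_rot": [0,0,0]}]}}

```text
time: 10.55
eef_pos: [0.5095, -0.0295, 0.0954]
eef_rot: [0.22, 0.536, 0.803, 0.14]
ft_force: [0.4, 0.3, 0.7]
gripper_width: 1.001
finger_force: 0.0
```

```bash
python3 - <<'E'
from h import *
ds()
plan([(dk(-14,-76.5,52),dtool(.4))])
E
```

```text
t 10.55 pos [ 0.5095 -0.0295  0.0954] F [0.4 0.3 0.7] M [-0.06  0.27 -0.02] w 1.0008958211028633 q [-0.27 -0.45  2.35  0.19  0.74 -0.77]
deck tcp [-12.6 -77.3  53.1] F deck [0.7 0.3 0.4] M deck [-0.06  0.27  0.02] rot err [ 0.16  0.41 23.18] ff 0.0
-> [ 0.509 -0.029  0.094] 1
   [0.05, -0.04, 0.04] [0.0, 0.01, 0.01]
```

{"method": "jog_arm", "body": {"motion": [{"linear": [0.04,-0.04,0],"delta_rot": [0,0,0]},{"linear": [0,0,0],"delta_rot": [0,0,0]},{"linear": [0,0,0],"delta_rot": [0,0,0]},{"linear": [0,0,0],"delta_rot": [0,0,0]},{"linear": [0,0,0],"delta_rot": [0,0,0]}], "grip": 0, "newtons": 60}}

```text
time: 11.05
eef_pos: [0.5086, -0.0287, 0.0945]
eef_rot: [0.22, 0.536, 0.803, 0.14]
ft_force: [-4.0, 6.3, 7.1]
gripper_width: 0.152
finger_force: 60.5
```

{"method": "jog_arm", "body": {"motion": [{"linear": [0,0,0],"delta_rot": [0,0,0]},{"linear": [0,0,0],"delta_rot": [0,0,0]},{"linear": [0,0,0],"delta_rot": [0,0,0]}]}}

```text
time: 11.35
eef_pos: [0.5085, -0.0287, 0.0944]
eef_rot: [0.22, 0.536, 0.803, 0.14]
ft_force: [1.1, 3.2, 2.9]
gripper_width: 0.146
finger_force: 59.9
```

```bash
python3 - <<'E'
from h import *
ds()
E
```

```text
t 11.35 pos [ 0.5085 -0.0287  0.0944] F [1.1 3.2 2.9] M [0.32 0.1  0.08] w 0.14645831028044962 q [-0.27 -0.45  2.35  0.19  0.74 -0.77]
deck tcp [-13.9 -76.5  52.8] F deck [2.4 3.2 2. ] M deck [ 0.31  0.1  -0.09] rot err [ 0.15  0.37 23.18] ff 59.88264173269272
```

{"method": "jog_arm", "body": {"motion": [{"linear": [0,0,0],"delta_rot": [0,0,-0.15]},{"linear": [0,0,0],"delta_rot": [0,0,-0.15]},{"linear": [0,0,0],"delta_rot": [0,0,0]}]}}

```text
time: 11.65
eef_pos: [0.5086, -0.0286, 0.0945]
eef_rot: [0.235, 0.438, 0.861, 0.113]
ft_force: [2.6, 3.9, 2.1]
gripper_width: 0.154
finger_force: 59.7
```

```bash
cat >> h.py <<'E'
def ang():
    s=r.state();m=(DK.inv()*Q(s['eef_rot'])).as_matrix()[:,1];print('tool angle',np.arctan2(m[1],m[0]).round(3))
E
python3 - <<'E'
from h import *
ds();ang()
E
```

```text
t 11.65 pos [ 0.5086 -0.0286  0.0945] F [2.6 3.9 2.1] M [ 0.46 -0.1   0.36] w 0.15420506433854875 q [-0.27 -0.45  2.35  0.19  0.74 -1.01]
deck tcp [-13.8 -76.5  52.8] F deck [3.3 3.9 0.5] M deck [ 0.58 -0.1   0.08] rot err [ 0.13  0.39 36.7 ] ff 59.67996083199978
tool angle 0.641
```

{"method": "jog_arm", "body": {"motion": [{"linear": [0,0,0],"delta_rot": [0,0,-0.15]},{"linear": [0,0,0],"delta_rot": [0,0,-0.15]},{"linear": [0,0,0],"delta_rot": [0,0,-0.15]},{"linear": [0,0,0],"delta_rot": [0,0,-0.15]},{"linear": [0,0,0],"delta_rot": [0,0,0]}]}}

```text
time: 12.15
eef_pos: [0.5088, -0.0284, 0.0946]
eef_rot: [0.255, 0.225, 0.939, 0.056]
ft_force: [3.6, 5.5, 0.5]
gripper_width: 0.15
finger_force: 59.5
```

{"method": "jog_arm", "body": {"motion": [{"linear": [0,0,0],"delta_rot": [0,0,-0.12]},{"linear": [0,0,0],"delta_rot": [0,0,-0.12]},{"linear": [0,0,0],"delta_rot": [0,0,-0.12]},{"linear": [0,0,0],"delta_rot": [0,0,-0.12]},{"linear": [0,0,0],"delta_rot": [0,0,0]}]}}

```text
time: 12.65
eef_pos: [0.5088, -0.0281, 0.0947]
eef_rot: [0.261, 0.045, 0.964, 0.008]
ft_force: [4.8, 7.3, 0.5]
gripper_width: 0.154
finger_force: 59.5
```

```bash
python3 - <<'E'
from h import *
ds();ang()
E
```

```text
t 12.65 pos [ 0.5088 -0.0281  0.0947] F [4.8 7.3 0.5] M [ 0.92 -0.36  0.69] w 0.15368373155087373 q [-0.27 -0.45  2.35  0.19  0.74 -1.86]
deck tcp [-13.5 -76.   52.8] F deck [ 4.3  7.3 -2. ] M deck [ 1.14 -0.35  0.13] rot err [3.000e-02 4.300e-01 8.519e+01] ff 59.486418440937996
tool angle 1.487
```

{"method": "jog_arm", "body": {"motion": [{"linear": [0,0,0],"delta_rot": [0,0,-0.09]},{"linear": [0,0,0],"delta_rot": [0,0,-0.08]},{"linear": [0,0,0],"delta_rot": [0,0,0]}]}}

```text
time: 12.95
eef_pos: [0.5088, -0.0281, 0.0946]
eef_rot: [0.261, -0.019, 0.965, -0.01]
ft_force: [4.0, 7.6, 1.2]
gripper_width: 0.152
finger_force: 59.5
```

```bash
python3 - <<'E'
from h import *
ds();ang()
im,W=cloud('side','s5.png');P=W[np.isfinite(W[...,0])]
cv2.imwrite('pics/s5c.png',cv2.resize(im[150:290,210:397],(800,600))[:,:,::-1])
for n in('side','top'):
    if n=='top': W=cloud('top')[1];P=W[np.isfinite(W[...,0])]
    q=DK.inv().apply(P-O)*1000
    b=q[(q[:,2]>30)&(q[:,2]<36)&(abs(q[:,0])<35)&(q[:,1]>-62)&(q[:,1]<60)]
    print(n,len(b),'y',np.percentile(b[:,1],[.5,2,98,99.5]).round(1),'x',np.percentile(b[:,0],[1,99]).round(1))
E
```

```text
t 12.95 pos [ 0.5088 -0.0281  0.0946] F [4.  7.6 1.2] M [ 1.   -0.4   0.68] w 0.15167683408826674 q [-0.27 -0.45  2.35  0.19  0.74 -1.99]
deck tcp [-13.5 -75.9  52.8] F deck [ 4.   7.6 -0.9] M deck [ 1.21 -0.39  0.08] rot err [1.000e-02 4.200e-01 9.279e+01] ff 59.46941323578358
tool angle 1.62
side 151 y [-17.1 -15.5  43.8  45.3] x [-11.7  24.8]
top 553 y [-58.8 -51.2  45.   46.5] x [-29.8  24.9]
```

View pics/s5c.png

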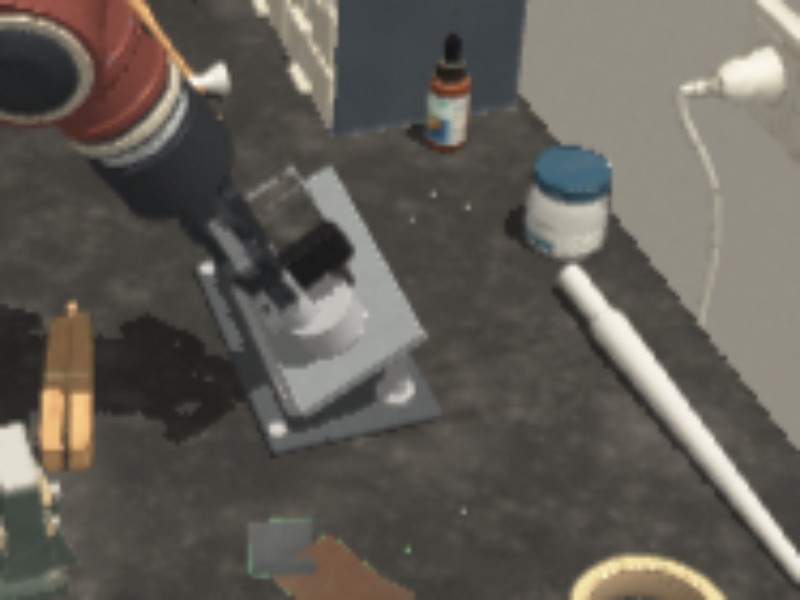

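The bar (315,250) now points up-slope and the disc is pushing the block toward the stop. I'll continue in small steps.

{"method": "jog_arm", "body": {"motion": [{"linear": [0,0,0],"delta_rot": [0,0,-0.07]},{"linear": [0,0,0],"delta_rot": [0,0,0]},{"linear": [0,0,0],"delta_rot": [0,0,0]}]}}

```text
time: 13.35
eef_pos: [0.5088, -0.028, 0.0946]
eef_rot: [0.261, -0.045, 0.964, -0.017]
ft_force: [4.6, 7.4, 1.6]
gripper_width: 0.148
finger_force: 59.5
```

```bash
python3 -c "
from h import *
ds();ang()"
```

```text
t 13.35 pos [ 0.5088 -0.028   0.0946] F [4.6 7.4 1.6] M [ 0.98 -0.39  0.69] w 0.14754196450820536 q [-0.27 -0.45  2.35  0.19  0.74 -2.04]
deck tcp [-13.5 -75.8  52.8] F deck [ 4.7  7.4 -0.9] M deck [ 1.2  -0.38  0.11] rot err [ 0.    0.42 95.91] ff 59.47046555578709
tool angle 1.674
```

{"method": "jog_arm", "body": {"motion": [{"linear": [0,0,0],"delta_rot": [0,0,-0.04]},{"linear": [0,0,0],"delta_rot": [0,0,0]},{"linear": [0,0,0],"delta_rot": [0,0,0]}]}}

```text
time: 13.65
eef_pos: [0.5088, -0.028, 0.0947]
eef_rot: [0.26, -0.06, 0.963, -0.021]
ft_force: [3.1, 6.4, 1.7]
gripper_width: 0.149
finger_force: 59.5
```

```bash
python3 -c "
from h import *
ds();ang()"
```

```text
t 13.65 pos [ 0.5088 -0.028   0.0947] F [3.1 6.4 1.7] M [ 1.08 -0.4   0.61] w 0.1494343781580283 q [-0.27 -0.45  2.35  0.19  0.74 -2.07]
deck tcp [-13.5 -75.8  52.8] F deck [ 3.5  6.4 -0.1] M deck [ 1.25 -0.39 -0.01] rot err [ 0.    0.42 97.69] ff 59.50693018734455
tool angle 1.705
```

{"method": "jog_arm", "body": {"motion": [{"linear": [0,0,0],"delta_rot": [0,0,-0.03]},{"linear": [0,0,0],"delta_rot": [0,0,0]},{"linear": [0,0,0],"delta_rot": [0,0,0]}]}}

```text
time: 13.95
eef_pos: [0.5089, -0.028, 0.0947]
eef_rot: [0.26, -0.07, 0.963, -0.024]
ft_force: [4.2, 6.0, 1.5]
gripper_width: 0.149
finger_force: 59.9
```

```bash
python3 -c "
from h import *
ds();ang()"
```

```text
t 13.95 pos [ 0.5089 -0.028   0.0947] F [4.2 6.  1.5] M [ 1.16 -0.31  0.22] w 0.1492815070423455 q [-0.27 -0.45  2.35  0.19  0.74 -2.1 ]
deck tcp [-13.5 -75.9  52.8] F deck [ 4.3  6.  -0.7] M deck [ 1.12 -0.3  -0.39] rot err [1.000e-02 4.300e-01 9.895e+01] ff 59.891123436391354
tool angle 1.727
```

{"method": "jog_arm", "body": {"motion": [{"linear": [0,0,0],"delta_rot": [0,0,-0.03]},{"linear": [0,0,0],"delta_rot": [0,0,0]},{"linear": [0,0,0],"delta_rot": [0,0,0]}]}}

```text
time: 14.25
eef_pos: [0.5089, -0.0281, 0.0947]
eef_rot: [0.26, -0.081, 0.962, -0.026]
ft_force: [4.4, 6.4, 2.5]
gripper_width: 0.155
finger_force: 61.8
```

```bash
python3 -c "
from h import *
ds();ang()"
```

```text
t 14.25 pos [ 0.5089 -0.0281  0.0947] F [4.4 6.4 2.5] M [ 1.25 -0.34 -0.2 ] w 0.15502574429591637 q [-0.27 -0.45  2.35  0.19  0.74 -2.12]
deck tcp [-13.4 -75.9  52.8] F deck [5.  6.4 0. ] M deck [ 0.99 -0.33 -0.8 ] rot err [2.000e-02 4.300e-01 1.002e+02] ff 61.840289030224085
tool angle 1.749
```

The moment about the clamp axis has risen by about 0.9 N m over the last 0.05 rad, so the block is firmly held (≈50 N). I'll release and retreat.

{"method": "jog_arm", "body": {"motion": [{"linear": [0,0,0],"delta_rot": [0,0,0]},{"linear": [0,0,0],"delta_rot": [0,0,0]},{"linear": [0,0,0],"delta_rot": [0,0,0]},{"linear": [0,0,0],"delta_rot": [0,0,0]},{"linear": [0,0,0],"delta_rot": [0,0,0]}], "grip": 1}}

```text
time: 14.75
eef_pos: [0.508, -0.0289, 0.0938]
eef_rot: [0.259, -0.084, 0.962, -0.028]
ft_force: [-0.2, -0.4, 0.3]
gripper_width: 0.978
finger_force: 0.0
```

{"method": "jog_arm", "body": {"motion": [{"linear": [0,0,-0.5],"delta_rot": [0,0,0]},{"linear": [0,0,-0.9],"delta_rot": [0,0,0]},{"linear": [0,0,-1],"delta_rot": [0,0,0]},{"linear": [0,0,-1],"delta_rot": [0,0,0]},{"linear": [0,0,-1],"delta_rot": [0,0,0]}]}}

```text
time: 15.25
eef_pos: [0.4522, -0.0276, 0.1898]
eef_rot: [0.259, -0.084, 0.962, -0.028]
ft_force: [0.3, -0.6, 0.5]
gripper_width: 0.997
finger_force: 0.0
```

{"method": "jog_arm", "body": {"motion": [{"linear": [0,0,-0.8],"delta_rot": [0,0,0]},{"linear": [0,0,0],"delta_rot": [0,0,0]},{"linear": [0,0,0],"delta_rot": [0,0,0]}]}}

```text
time: 15.55
eef_pos: [0.443, -0.0276, 0.2063]
eef_rot: [0.259, -0.084, 0.962, -0.028]
ft_force: [-0.9, 0.4, 0.2]
gripper_width: 1.001
finger_force: 0.0
```

```bash
python3 - <<'E'
from h import *
ds()
for n in('side','top'):
    im,W=cloud(n,n+'6.png');P=W[np.isfinite(W[...,0])]
    if n=='side': cv2.imwrite('pics/s6c.png',cv2.resize(im[150:290,210:397],(800,600))[:,:,::-1])
    q=DK.inv().apply(P-O)*1000
    b=q[(q[:,2]>30)&(q[:,2]<36)&(abs(q[:,0])<35)&(q[:,1]>-53)&(q[:,1]<60)]
    print(n,len(b),cv2.minAreaRect(b[:,:2].astype(np.float32)),'z',np.median(b[:,2]).round(1),'y',np.percentile(b[:,1],[.5,2,98,99.5]).round(1),'x',np.percentile(b[:,0],[1,99]).round(1))
    k=q[(q[:,2]>70)&(q[:,2]<85)&(q[:,1]<-40)&(abs(q[:,0])<70)]
    if len(k)>20: print('knob',len(k),cv2.minAreaRect(k[:,:2].astype(np.float32)))
E
```

```text
t 15.55 pos [ 0.443  -0.0276  0.2063] F [-0.9  0.4  0.2] M [-0.05  0.25  0.04] w 1.0012597165258463 q [-0.33 -0.84  2.38  0.17  1.11 -2.11]
deck tcp [-14.7 -76.  182.4] F deck [-0.7  0.4  0.7] M deck [-0.02  0.25  0.06] rot err [ -0.18   0.46 100.59] ff 0.0
side 223 ((-0.9708213806152344, 14.80048942565918), (55.09534454345703, 66.22435760498047), 0.2674582600593567) z 31.7 y [-17.7 -15.5  45.8  47.9] x [-28.5  24.9]
knob 128 ((6.869180679321289, -74.36528015136719), (64.32128143310547, 17.917972564697266), 6.003269195556641)
top 545 ((-2.1937808990478516, -0.9235000610351562), (99.48504638671875, 57.283172607421875), 89.28609466552734) z 32.6 y [-50.3 -47.9  47.3  48.3] x [-29.7  24.6]
knob 410 ((-4.5547332763671875, -418.5841369628906), (139.05780029296875, 707.2247924804688), 0.8434557914733887)
```

View pics/s6c.png

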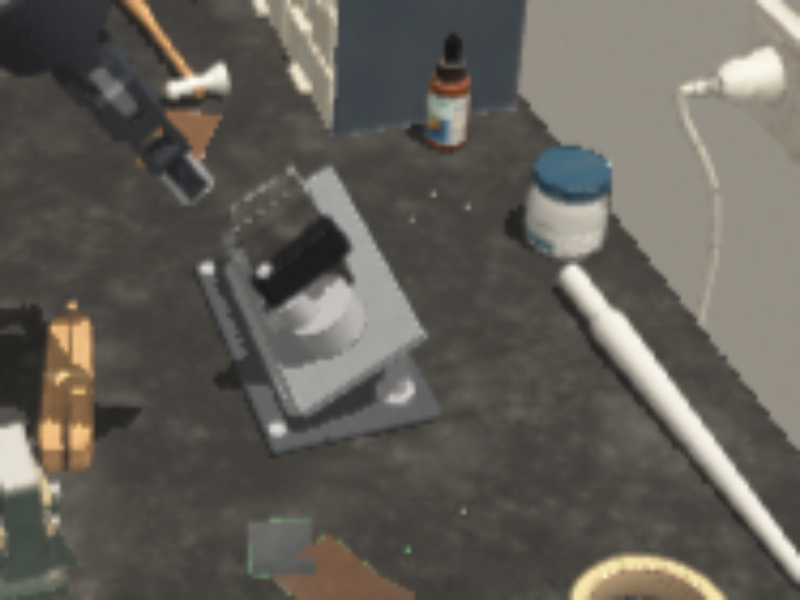

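The block lies flat at the lip and against the stop. The knob bar stays about 6° past square (1.68–1.75 rad), and the gripper is clear. Handing in.

```bash
python3 -c "
from station import r
print(r.hand_in())"
```

```text
the job is handed in; nothing more can be done
None
```

The job is handed in without a verdict returned: the charcoal block lies flat against the lip and end stop, clamped firmly at about 1.75 rad (roughly 50 N estimated at the disc), with the arm clear and the bystanders untouched.

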